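# Centre the rabbit on the musical box and start it

## Task

The rabbit has been left off to one side of the musical box's small round stage. With light taps of the fingertips, nudge it until it stands upright in the middle of the stage - never gripping it, lifting it, tipping it over or knocking it off - and then press the musical box's button all the way down to start it and let it spring back. Leave the other toys where they are.

Things in the scene. Friction and masses are not known exactly. Their poses are not given: they have to be found in the camera images.
- rabbit: the pink hard silicone rabbit, 32 to 63 g, sitting upright, 65 mm tall to the ear tips, loose on the stage. Origin: centre of its underside; z up, nose towards its own -x. Its flat foot is only 25 mm across; two paws (to -x) and the tail (to +x) reach 20 to 21 mm from its axis, 1 to 14 mm up; the head is 26 mm across, centred 38 mm up
- rabbit_belly (a point): point on the rabbit's axis 12 mm above its foot, in the middle of the round belly, 36 mm across: its widest part, so an upright finger meets it first. Friction on the stage is 0.5 to 0.7: pushed slowly at the belly it slides and stays where it is left; pushed at head or ears it tips over
- stage_top (a point): centre of the top face of the musical box's round ivory stage, on which the rabbit stands. The stage is a flat disc 76 mm across with no rim, its top 12 mm above the box's deck and 57 mm above the bench top; it does not turn or give when pushed. z up
- musicbox: the white plastic musical box, fixed to the bench, 130 mm (its own x) by 230 mm (its own y), deck 45 mm high. Origin: centre of its underside. The stage's centre is 55 mm to its own -y, the button's 78 mm to its own +y; nothing else stands up from the deck
- play_top (a point): centre of the top of the musical box's press button, a round ivory cap 32 mm across standing 12 mm above the deck, in a grey collar 48 mm across and 2 mm high; pressed straight down. The point moves with the cap
- play (a joint): travel of the button, m: 0 is up, 0.006 fully down; it springs back when let go; about 1.2 N starts it and about 4 N holds it fully down
- doll: plain wooden peg doll, 35 mm across, 58 mm tall, standing beside the musical box. Origin: centre of its underside. A bystander: leave it alone
- car: small wooden toy car, 78 x 51 x 34 mm, beside the musical box. Origin: centre of its underside. A bystander: leave it alone
- keyring: steel ring, 41 mm across, with three plastic toy keys fanned towards its own +x, reaching 78 mm out from the ring's centre and 5 to 9 mm thick, lying beside the musical box. Origin: centre of the ring, on the bench top. A bystander: leave it alone
- helicopter: green plastic toy helicopter, about 180 mm long, rotor 176 mm across at 90 mm height. Origin: centre of its underside. A bystander: leave it alone
- beadbowl: white ceramic bowl filled with wooden beads, 120 mm across the rim, 52 mm high. Origin: centre of its underside. A bystander: leave it alone
- stacker: wooden ring stacker on a 90 mm square foot, 108 mm high. Origin: centre of its underside. A bystander: leave it alone
- cups: small tower of two upturned plastic stacking cups stuck together, 72 mm across, 99 mm high. Origin: centre of its underside. A bystander: leave it alone

How it is judged:
By the outcome, as a careful person would: the job done as asked, in the order asked, and still so for the second after the job is handed in, with the robot touching nothing.
It also fails if it takes over 58 s, if anything falls off the work surface, if the arm or the gripper's body presses on something with over 40 N, if the wrist force passes 120 N, or if a joint passes its speed limit or range.

## Robot

A 6-joint arm with a two-finger parallel gripper is mounted at the origin on the work surface. World frame = base frame: x ahead of the robot, y to its left, z up, the work surface at z = 0. Lengths are in m, angles in rad, forces in N, time in s.
With the tool pointing down it reaches from about 0.35 to 0.975 m from the base axis. Payload 4.9 kg.
Tool frame: the origin (TCP) lies on the centre line of the jaws, within the pads' length; the fingertips stand 8 mm ahead of it and the grasp point (between the pads) lies 11 mm behind it; z points along the fingers, y is the direction in which the jaws open and shut (so a half turn about z gives the same grasp; the last joint's range is limited). The gripper opens to 85 mm and grips with 20 to 120 N. Pads are 22 mm wide; open, the fingers measure 114 mm over their backs; the gripper's body (76 mm by 85 mm) begins 54 mm behind the grasp point. The pads swing forward as they close: fully open they stand 13 mm farther back than shut.
Start: joints at [1.108, 0.053, 1.613, -0, 1.476, -0.119], TCP at [0.211, 0.588, 0.208] pointing down, gripper open.
Joint ranges: [-3.01, 3.01], [-1.01, 2.22], [0.06, 2.58], [-1.02, 4.17], [0.09, 2.62], [-3.14, 3.14]. Speed limits (rad/s): [2.57, 2.57, 3.14, 3.14, 3.14, 3.14].

## Interface

Orientations are given as a rotation vector (axis times angle).
In Python, from station import get_obs, get_image, calibration, finish_job gives the robot as it stands. The module is installed in compiled form; this text tells all that it offers.
- The arm moves only by the shell command python3 -m jog 'ROWS' [FORCE]. ROWS is JSON, a list of rows, each a list of 7 numbers: the shift along the tool's x, y, z in cm, then the turn, a rotation vector about the tool's x, y, z in rad, then the closure in counts, from 0 (fully open) to 255 (shut). In form: [[dx, dy, dz, ax, ay, az, jaw], ...]. A call has 1 to 8 rows; each row is the pose to reach, as a shift and turn from the pose measured when the call began, along the tool's axes at that moment; what a row does not reach only later rows make up. A row lasts 1/12 s, in which the tool goes at most 41.7 mm and 7.16 degrees, less where a joint would pass 70% of its speed; a pose out of reach is approached as far as the arm can. A call with a gripper value outside its range is refused whole. The fingers move at their own pace and stop on an object; FORCE is the grip in N (left out, the last holds). Time passes only in rows, so rows that repeat a pose let the fingers close. It gives the time, the measured TCP pose, the force and the opening at its end, in the units of the state.
- get_obs(): the state, without advancing time (a new reading comes with each control period).
- get_image(name): name is "side" or "top" or "wrist"; returns the picture (384x512x3 uint8, red, green, blue); there is no depth.
- calibration(name): a dict with "vfov" (degrees; the focal length in pixels is half the picture's height over the tangent of half this angle, whatever the lens; pixels are square), "cx", "cy" (the principal point, pixels), "dist_coeffs" ([k1, k2, p1, p2, k3] as OpenCV has them; the pictures are not rectified), "R" (3x3) and "t" (3): a world point X has camera coordinates R X + t. Camera axes: x right, y down, z forward; pixel columns grow to the right and rows downward; lengths in m; the calibration is good to about 2 mm. A picture is of the moment at which its call begins: read the wrist's pose just before it. calibration takes no time and is no camera call; for the wrist camera it gives the pose at the moment of the call.
- finish_job(): hands the job in, once; it reports no verdict.
The state is a dict: "t": time; "q": joint angles; "dq": joint speeds; "effort": joint torques, N m; "tool_pos": TCP position; "tool_rot": TCP orientation; "contact_force": force on the tool from outside, world axes, zero at the start; "wrist_torque": the same for the moment, N m; "opening": finger opening in m.
Only numpy, scipy, OpenCV 4.12 (cv2) and the standard library are available. Lean on these libraries where they do the work, as an engineer would, in place of code of your own. Each camera call takes 0.05 s, during which the arm holds its last target. There are 200 camera calls.

## Working session

There is one attempt and no reset: what is moved stays moved. The work goes in short steps, Python scripts to look and compute and a shell command to move; the robot and the scene stay as the last step left them, time stands still between calls to the robot, and variables do not carry over. Pictures are saved under pics/ and viewed, about 8 in all and at most 12, crops included, and the job is handed in when it is done.

```bash
mkdir -p pics; cat > h.py <<'E'
import numpy as np, cv2
from station import *
def cal(n):
    c=calibration(n); f=192/np.tan(np.radians(c["vfov"])/2)
    return np.array([[f,0,c["cx"]],[0,f,c["cy"]],[0,0,1.]]),np.array(c["dist_coeffs"],float),np.array(c["R"]),np.array(c["t"])
def back(n,uv,z,c=None):
    K,d,R,t=c or cal(n)
    p=cv2.undistortPoints(np.array([[uv]],float),K,d)[0,0]
    r=R.T@np.array([p[0],p[1],1]); o=-R.T@t
    return o+r*(z-o[2])/r[2]
def proj(n,X,c=None):
    K,d,R,t=c or cal(n)
    return cv2.projectPoints(np.array(X,float).reshape(-1,3),cv2.Rodrigues(R)[0],t,K,d)[0][:,0]
def save(name,im): cv2.imwrite("pics/"+name,im[...,::-1])
E
python3 - <<'E'
from h import *
o=get_obs();print(o)
a=get_image("top");b=get_image("side")
save("top0.png",cv2.resize(a,(768,576)));save("side0.png",cv2.resize(b,(768,576)))
np.save("a.npy",a);np.save("b.npy",b)
for n in("top","side"):
  K,d,R,t=cal(n);print(n,K[0,0],-R.T@t)
E
```

```text
{'t': 0.0, 'q': array([ 1.10799563e+00,  5.33587420e-02,  1.61428359e+00,  1.30147189e-05,
        1.47598993e+00, -1.18996534e-01]), 'dq': array([-8.78447512e-04,  3.51704139e-05, -2.96138861e-04, -6.21082170e-04,
       -4.14443980e-04, -6.08776879e-04]), 'effort': array([ 1.32276517e-03, -3.93674719e+01, -3.70180893e+01,  3.58152317e-05,
        6.83415463e-03,  2.20759091e-06]), 'tool_pos': array([0.21036565, 0.58783022, 0.20706811]), 'tool_rot': array([-5.37289965e-01, -3.09469891e+00,  3.06277990e-03]), 'contact_force': array([-0.82359439, -0.33741598,  0.70853105]), 'wrist_torque': array([-0.01470317,  0.00109042, -0.01280737]), 'opening': 0.08554521420471553}
top 364.8004757480491 [0.42245622 0.01406484 1.25014769]
side 352.192498897835 [0.38057646 0.70766034 0.59529989]
```

View pics/top0.png

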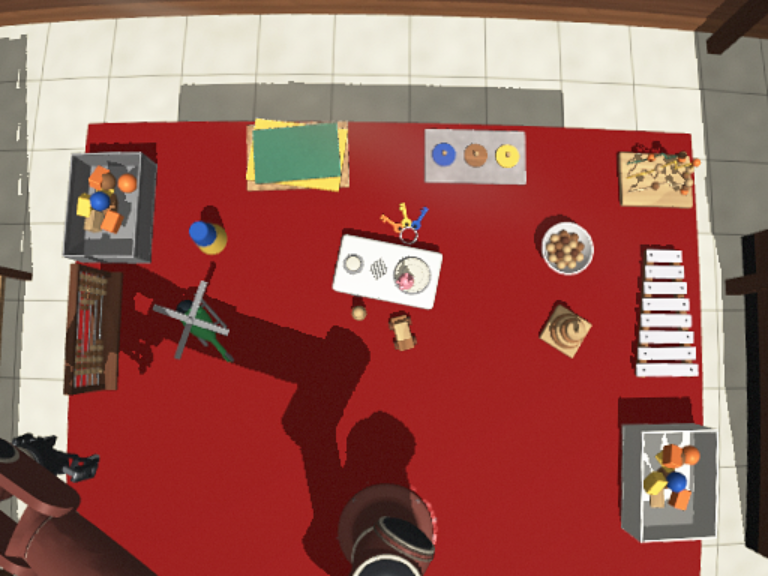

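View pics/side0.png

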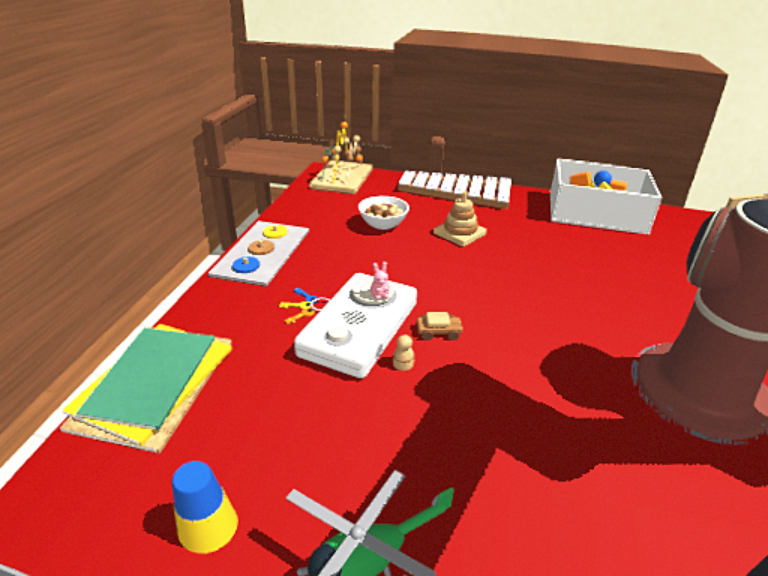

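The top view shows the white box at about (388,272), the stage around (411,275), the rabbit toward the robot on the stage at about (404,280), and the button at (353,263). The doll is at (359,312) and the car at (403,332). I'll enlarge these.

```bash
python3 - <<'E'
from h import *
a=np.load("a.npy");b=np.load("b.npy")
A=cv2.resize(a[130:240,210:310],(500,550),interpolation=cv2.INTER_CUBIC)
save("c1.png",A)
for uv in[(411,275),(353,263)]: print(back("top",(uv[0]/1.5,uv[1]/1.5),.057))
for uv in[(372,292),(338,334)]: print(back("side",(uv[0]/1.5,uv[1]/1.5),.057))
E
```

```text
[ 0.57307255 -0.04694349  0.057     ]
[0.59781625 0.08100276 0.057     ]
[ 0.5729321  -0.03799627  0.057     ]
[0.59502194 0.08972265 0.057     ]
```

View pics/c1.png

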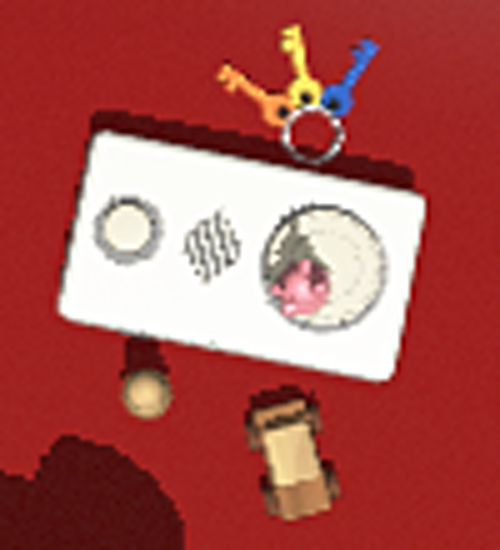

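The crop shows the stage ellipse centred at (324,267) and the rabbit's head at (300,288), so the rabbit is off toward the robot and +y. The button is at (130,230). A close wrist view will give better numbers, so I'll work out how to get there.

```bash
cat >> h.py <<'E'
from scipy.spatial.transform import Rotation as Ro
def goto(p,xdir=None,o=None):
    """shift in cm and turn in rad (tool axes) to TCP p, tool z down, tool x along xdir (deg)"""
    o=o or get_obs(); R=Ro.from_rotvec(o["tool_rot"]).as_matrix()
    s=R.T@(np.array(p)-o["tool_pos"])*100
    if xdir is None: a=np.arctan2(R[1,0],R[0,0])
    else: a=np.radians(xdir)
    x=np.array([np.cos(a),np.sin(a),0]);z=np.array([0,0,-1.]);T=np.c_[x,np.cross(z,x),z]
    print("t",round(o["t"],2),"pos",o["tool_pos"].round(4),"xdir",np.degrees(np.arctan2(R[1,0],R[0,0])).round(1),"shift cm",s.round(2),"turn",Ro.from_matrix(R.T@T).as_rotvec().round(3),"F",o["contact_force"].round(2),"op",round(o["opening"],4))
E
python3 - <<'E'
from h import *
o=get_obs();R=Ro.from_rotvec(o["tool_rot"]).as_matrix()
K,d,Rc,t=cal("wrist");print(K[0,0],"cam in tool",R.T@(-Rc.T@t-o["tool_pos"]),"axes\n",(R.T@Rc.T).round(3))
goto((.47,.05,.26),135)
E
```

```text
282.5289892478854 cam in tool [ 0.08106821  0.00068117 -0.16572361] axes
 [[-0.001 -0.95  -0.313]
 [ 1.    -0.001 -0.   ]
 [ 0.    -0.313  0.95 ]]
t 0.1 pos [0.2104 0.5879 0.2072] xdir 160.3 shift cm [-42.57 -41.9   -5.21] turn [-0.002  0.     0.442] F [ 0.2   0.44 -0.37] op 0.0853
```

```bash
python3 -m jog '[[-42,-42,-1,0,0,0.44,0],[-42,-42,-1,0,0,0.44,0],[-42,-42,-1,0,0,0.44,0],[-42,-42,-1,0,0,0.44,0],[-42,-42,-1,0,0,0.44,0],[-42,-42,-1,0,0,0.44,0],[-42,-42,-1,0,0,0.44,0],[-42,-42,-1,0,0,0.44,0]]'; python3 -c "
from h import *
goto((.53,.03,.21),135)"
```

```text
t: 0.77
tool_pos: [0.3529, 0.2851, 0.2133]
tool_rot: [-1.199, -2.904, 0.003]
contact_force: [0.6, -0.8, 0.0]
opening: 0.0852
t 0.77 pos [0.3529 0.2851 0.2133] xdir 135.1 shift cm [-30.55  -5.58   0.35] turn [-0.002  0.001  0.002] F [ 0.63 -0.81  0.04] op 0.0852
```

```bash
python3 -m jog '[[-30.5,-5.6,0.4,0,0,0,200],[-30.5,-5.6,0.4,0,0,0,200],[-30.5,-5.6,0.4,0,0,0,200],[-30.5,-5.6,0.4,0,0,0,200],[-30.5,-5.6,0.4,0,0,0,200],[-30.5,-5.6,0.4,0,0,0,200],[-30.5,-5.6,0.4,0,0,0,200],[-30.5,-5.6,0.4,0,0,0,200]]' 20; python3 -m jog '[[0,0,0,0,0,0,200],[0,0,0,0,0,0,200],[0,0,0,0,0,0,200]]';  python3 - <<'E'
from h import *
goto((.53,.03,.21),135)
import pickle
c=cal("wrist");a=get_image("wrist");np.save("w.npy",a);pickle.dump(c,open("w.pkl","wb"))
save("w0.png",cv2.resize(a,(768,576)))
E
```

```text
t: 1.43
tool_pos: [0.531, 0.0263, 0.2089]
tool_rot: [-1.204, -2.902, 0.005]
contact_force: [-0.8, 0.9, 0.7]
opening: 0.0185
t: 1.68
tool_pos: [0.5302, 0.027, 0.2083]
tool_rot: [-1.203, -2.9, 0.005]
contact_force: [0.1, 0.3, 0.3]
opening: 0.0185
t 1.68 pos [0.5302 0.027  0.2083] xdir 134.9 shift cm [ 0.23  0.2  -0.17] turn [-0.004 -0.    -0.001] F [0.11 0.34 0.26] op 0.0185
```

View pics/w0.png

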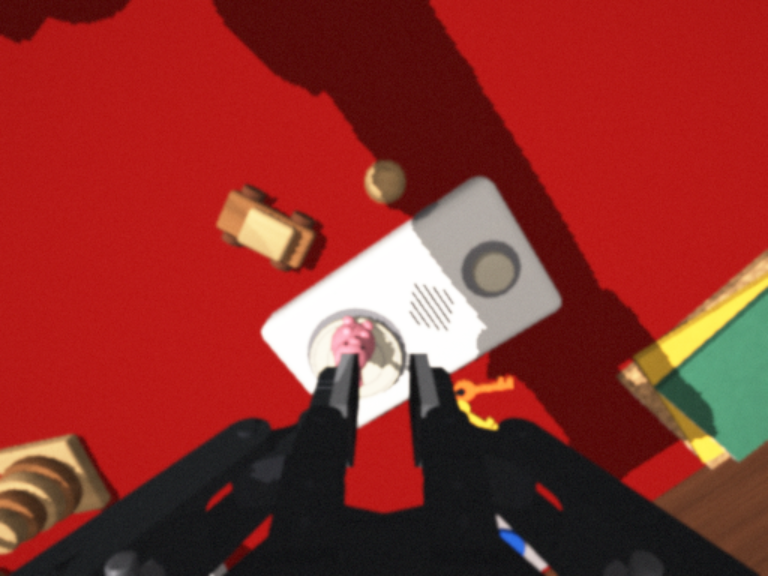

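The wrist view shows the stage at about (357,353), the rabbit at (350,343) and the button at (492,269), with fingertips at (345,360) and (427,360). I'll fit the stage and button against an overlay.

```bash
cat >> h.py <<'E'
def circ(c,r,z,n=72):
    a=np.linspace(0,2*np.pi,n,endpoint=False);return np.c_[c[0]+r*np.cos(a),c[1]+r*np.sin(a),0*a+z]
def draw(im,name,cams,items,x0,y0,x1,y1,s,out):
    A=cv2.resize(im[y0:y1,x0:x1],None,fx=s,fy=s,interpolation=cv2.INTER_CUBIC)
    for X,col in items:
        for p in proj(name,X,cams):
            q=((p-[x0,y0])+.5)*s-.5
            cv2.circle(A,tuple(int(round(v)) for v in q),1,col,-1)
    save(out,A)
E
python3 - <<'E'
from h import *;import pickle
a=np.load("w.npy");c=pickle.load(open("w.pkl","rb"))
S=back("wrist",(357/1.5,353/1.5),.057,c);B=back("wrist",(492/1.5,268/1.5),.057,c);print(S,B,np.linalg.norm(S-B))
draw(a,"wrist",c,[(circ(S,.038,.057),(0,0,255)),(circ(B,.016,.057),(0,0,255)),([S,B],(0,0,255))],190,150,370,285,4.4,"w1.png")
E
```

```text
[ 0.5693605  -0.04377685  0.057     ] [0.59290003 0.08271151 0.057     ] 0.12866007478510672
```

View pics/w1.png

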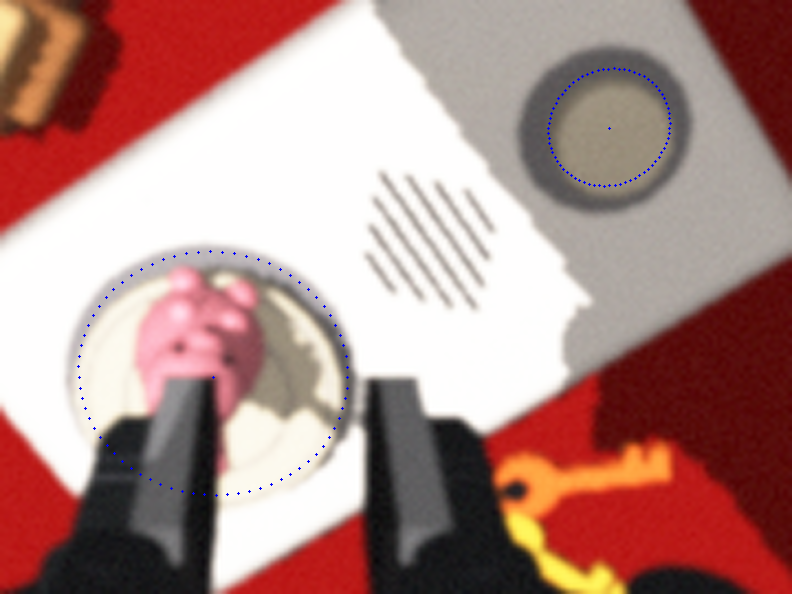

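The stage overlay sits about 2 mm too far up the image; the box estimates agree at roughly (.572,-.045). The rabbit's paws are at (190,280) and (240,292), so its nose points toward the camera. I'll use the two fixed views for the rabbit relative to the stage.

```bash
python3 - <<'E'
from h import *
a=np.load("a.npy");b=np.load("b.npy")
def pinkmask(im):
    h=im.astype(int);m=((h[...,0]>150)&(h[...,1]>70)&(h[...,1]<190)&(h[...,0]-h[...,1]>40)&(h[...,2]>90)&(h[...,2]>h[...,1]*.9)).astype(np.uint8)
    return m
for n,im,bx in(("top",a,(255,170,290,205)),("side",b,(235,168,270,205))):
    m=pinkmask(im)[bx[1]:bx[3],bx[0]:bx[2]];y,x=np.nonzero(m);print(n,len(x),x.mean()+bx[0],y.mean()+bx[1],x.min()+bx[0],x.max()+bx[0],y.min()+bx[1],y.max()+bx[1])
St=back("top",(210+324/5-.4,130+267/5-.4),.057);print(St)
print("rab top",back("top",(270,187.3),.095))
Rb=np.array([.553,-.033]) 
St=St[:2]
it=[(circ(St,.038,.057),(0,0,255)),(circ(Rb,.018,.069),(0,255,0)),(circ(Rb,.013,.095),(0,255,255)),(circ(St+[.024,.131],.016,.057),(0,0,255))]
draw(a,"top",None,it,230,160,295,210,6,"q1.png")
draw(b,"side",None,it,205,165,285,240,6,"q2.png")
A=cv2.imread("pics/q1.png");B=cv2.imread("pics/q2.png");C=np.zeros((450,A.shape[1]+B.shape[1],3),np.uint8);C[:A.shape[0],:A.shape[1]]=A;C[:,A.shape[1]:]=B;C=cv2.resize(C,(780,int(450*780/C.shape[1])));cv2.imwrite("pics/q.png",C)
E
```

```text
top 76 269.7236842105263 189.01315789473685 255 289 182 204
side 170 252.25882352941176 188.14117647058822 236 258 174 199
[ 0.57419975 -0.04825313  0.057     ]
rab top [ 0.55534446 -0.03235872  0.095     ]
```

View pics/q.png

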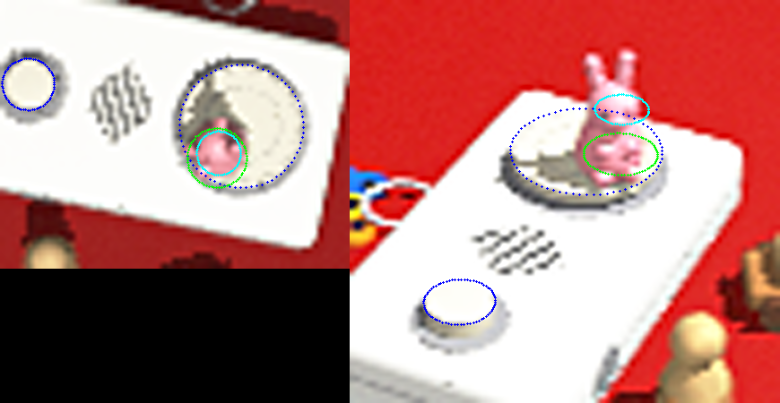

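Both views agree: rabbit about (.555,-.033), stage about (.574,-.047), button about (.598,.083). The nose heads roughly 125°. I'll close the jaws and come down behind the rabbit on its paw side.

```bash
python3 -c "
from h import *
goto((.5165,-.0055,.070),140)"
```

```text
t 1.73 pos [0.5302 0.0274 0.2086] xdir 135.0 shift cm [-1.36 -3.25 13.87] turn [-0.003  0.    -0.087] F [-0.52 -0.16 -0.03] op 0.0182
```

```bash
python3 -m jog '[[-1.4,-3.2,0,0,0,-0.08,255],[-1.4,-3.2,0,0,0,-0.08,255],[-1.4,-3.2,4,0,0,-0.08,255],[-1.4,-3.2,8,0,0,-0.08,255],[-1.4,-3.2,11,0,0,-0.08,255],[-1.4,-3.2,13,0,0,-0.08,255],[-1.4,-3.2,13.8,0,0,-0.08,255],[-1.4,-3.2,13.8,0,0,-0.08,255]]';python3 - <<'E'
from h import *
import pickle
goto((.555,-.033,.070),140)
c=cal("wrist");a=get_image("wrist");goto((.555,-.033,.070),140)
S=(.573,-.047);R=(.555,-.033)
draw(a,"wrist",c,[(circ(S,.038,.057),(0,0,255)),(circ(R,.018,.069),(0,255,0))],180,130,380,280,4,"w2.png")
E
```

```text
t: 2.4
tool_pos: [0.515, -0.004, 0.0684]
tool_rot: [-1.082, -2.943, 0.006]
contact_force: [-1.0, -0.8, -0.4]
opening: -0.0001
t 2.4 pos [ 0.515  -0.004   0.0684] xdir 139.6 shift cm [-4.93  0.38 -0.19] turn [-0.006 -0.004 -0.006] F [-1.02 -0.82 -0.41] op -0.0001
t 2.45 pos [ 0.5167 -0.0044  0.0705] xdir 139.6 shift cm [-4.77  0.31  0.05] turn [-0.004 -0.001 -0.006] F [ 0.08 -0.23  0.07] op 0.0001
```

View pics/w2.png

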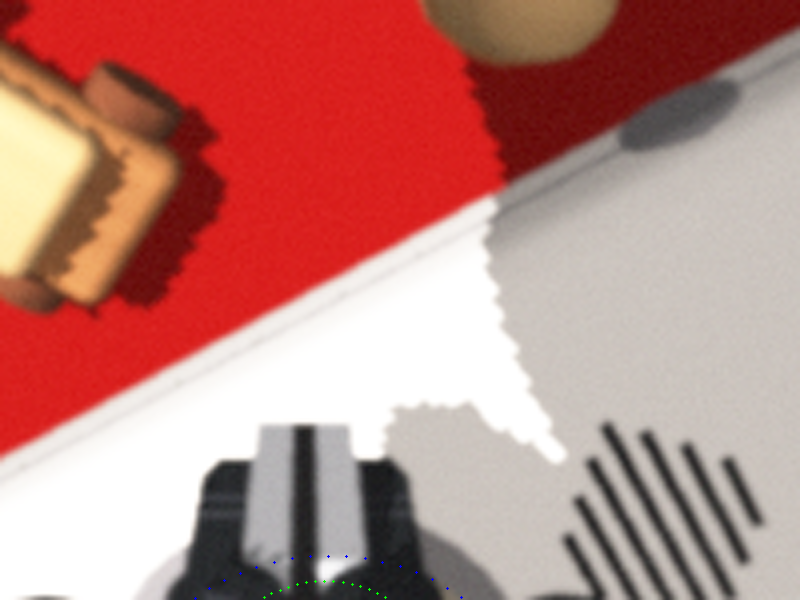

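Fingertips are down at (300,430) on the deck side of the stage, clear of car and doll, but they hide the rabbit from this camera. I'll push slowly in two stages and check with the side camera.

```bash
python3 -m jog '[[-0.8,0.1,0,0,0,0,255],[-1.2,0.15,0,0,0,0,255],[-1.4,0.2,0,0,0,0,255],[-1.6,0.2,0,0,0,0,255],[-1.8,0.25,0,0,0,0,255],[-2.0,0.3,0,0,0,0,255],[-2.1,0.3,0,0,0,0,255],[-2.1,0.3,0,0,0,0,255]]'
python3 - <<'E'
from h import *
b=get_image("side");a=get_image("top");np.save("b1.npy",b)
goto((.5422,-.021,.070),140)
b0=np.load("b.npy")
S=(.574,-.047);R=(.555,-.033)
it=[(circ(S,.038,.057),(0,0,255)),(circ(R,.018,.069),(0,255,0))]
draw(b,"side",None,it,225,155,285,220,6,"q1.png");draw(a,"top",None,it,240,150,305,215,6,"q2.png")
cv2.imwrite("pics/q3.png",cv2.hconcat([cv2.imread("pics/q1.png"),cv2.imread("pics/q2.png")]))
E
```

```text
t: 3.12
tool_pos: [0.5347, -0.0159, 0.0705]
tool_rot: [-1.083, -2.947, 0.005]
contact_force: [0.5, -1.0, 0.3]
opening: -0.0
t 3.22 pos [ 0.5345 -0.0158  0.0704] xdir 139.6 shift cm [-0.92  0.1   0.04] turn [-0.004 -0.001 -0.006] F [-0.58 -0.94  0.24] op 0.0003
```

View pics/q3.png

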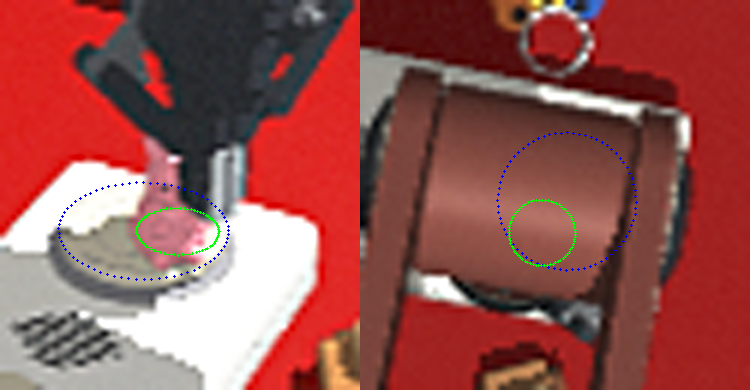

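The rabbit is upright with the finger just behind it, at about its original position. I'll measure movement by comparing images numerically from here.

```bash
cat >> h.py <<'E'
def shift(b0,b1,box=(240,182,272,202)):
    # left edge column of pink per row
    def edge(im):
        im=im.astype(float);x0,y0,x1,y1=box;s=(im[...,0]-im[...,1])[y0:y1,x0:x1]
        out=[]
        for r in s:
            k=np.argmax(r>45);k=max(k,1);out.append(x0+k-1+(45-r[k-1])/max(r[k]-r[k-1],1))
        return np.array(out)
    return edge(b0),edge(b1)
E
python3 - <<'E'
from h import *
e0,e1=shift(np.load("b.npy"),np.load("b1.npy"));print(e0.round(1));print(e1.round(1))
print(proj("side",[[.555,-.033,.069],[.574,-.047,.069],[.5608,-.0372,.069]]))
E
```

```text
[241.8 245.4 249.1 248.8 248.9 248.7 247.9 247.5 247.2 246.6 246.5 246.4
 246.7 247.1 247.6 249.  249.6 250.4 277.  247.7]
[241.8 245.4 249.1 248.8 248.9 248.6 247.8 247.6 247.2 246.4 246.1 246.4
 246.7 247.1 247.6 248.9 249.6 250.4 278.  284. ]
[[254.15848436 193.03835293]
 [248.53207198 189.05945938]
 [252.41505542 191.82552482]]
```

No contact yet. Continuing.

```bash
python3 -m jog '[[-0.2,0.02,0,0,0,0,255],[-0.4,0.04,0,0,0,0,255],[-0.6,0.06,0,0,0,0,255],[-0.8,0.08,0,0,0,0,255],[-0.9,0.1,0,0,0,0,255],[-0.9,0.1,0,0,0,0,255]]'
python3 - <<'E'
from h import *
b=get_image("side");np.save("b2.npy",b)
e0,e1=shift(np.load("b.npy"),b);print(e0.round(1));print(e1.round(1))
goto((.5422,-.021,.070),140)
E
```

```text
t: 3.72
tool_pos: [0.5422, -0.021, 0.0704]
tool_rot: [-1.083, -2.946, 0.005]
contact_force: [-0.4, 0.2, 0.2]
opening: 0.0
[241.8 245.4 249.1 248.8 248.9 248.7 247.9 247.5 247.2 246.6 246.5 246.4
 246.7 247.1 247.6 249.  249.6 250.4 277.  247.7]
[241.8 245.4 248.1 247.9 248.3 247.6 247.2 246.7 246.1 245.9 245.9 246.1
 246.6 246.7 247.7 249.  249.8 280.  277.  255. ]
t 3.77 pos [ 0.5421 -0.0209  0.0704] xdir 139.6 shift cm [-0.01 -0.    0.04] turn [-0.004 -0.001 -0.006] F [-0.3   0.62 -0.01] op -0.0
```

```bash
python3 -m jog '[[-0.2,0.02,0,0,0,0,255],[-0.35,0.04,0,0,0,0,255],[-0.5,0.06,0,0,0,0,255],[-0.65,0.08,0,0,0,0,255],[-0.8,0.1,0,0,0,0,255],[-0.95,0.11,0,0,0,0,255],[-1.0,0.12,0,0,0,0,255],[-1.0,0.12,0,0,0,0,255]]'
python3 - <<'E'
from h import *
b=get_image("side");np.save("b3.npy",b)
e0,e1=shift(np.load("b.npy"),b);print(e0.round(1));print(e1.round(1))
goto((.5422,-.021,.070),140)
S=(.574,-.047)
it=[(circ(S,.038,.057),(0,0,255)),(circ(S,.018,.069),(0,255,0)),(circ(S,.001,.057),(0,255,0))]
draw(b,"side",None,it,225,155,285,220,9,"s3.png")
E
```

```text
t: 4.43
tool_pos: [0.5506, -0.0266, 0.0704]
tool_rot: [-1.083, -2.946, 0.005]
contact_force: [0.3, -0.5, 0.3]
opening: 0.0005
[241.8 245.4 249.1 248.8 248.9 248.7 247.9 247.5 247.2 246.6 246.5 246.4
 246.7 247.1 247.6 249.  249.6 250.4 277.  247.7]
[241.8 245.3 246.  246.5 246.3 245.7 245.5 245.5 245.1 245.1 245.4 245.7
 246.2 246.9 249.1 279.  281.  279.  260.  248.8]
t 4.48 pos [ 0.5505 -0.0265  0.0703] xdir 139.6 shift cm [ 0.99 -0.12  0.04] turn [-0.004 -0.001 -0.007] F [ 0.73  0.7  -0.56] op -0.0002
```

View pics/s3.png

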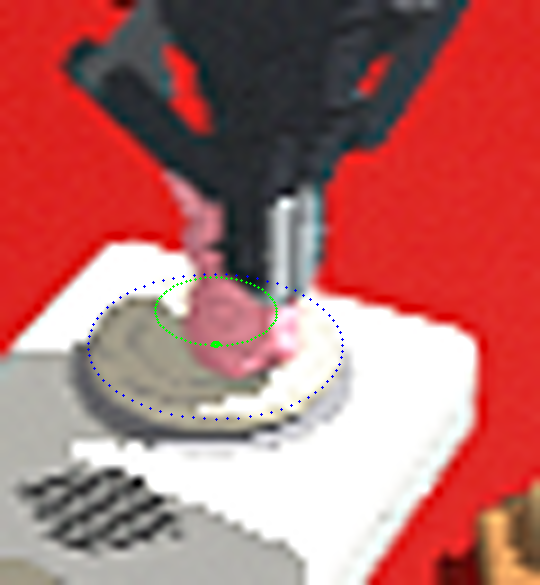

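The rabbit is standing with the finger on its right rear; it moved mostly in -y. I'll retreat, rise, and take a clear look from beyond.

```bash
python3 -m jog '[[1,0,0,0,0,0,255],[2.2,0,0,0,0,0,255],[2.2,0,-3,0,0,0,255],[2.2,0,-7,0,0,0,255],[2.2,0,-11,0,0,0,255],[0,0,-14,0,0,0,255],[-4,0,-14,0,0,0,255],[-8,0,-14,0,0,0,255]]'; python3 -m jog '[[-1,0,0,0,0,0,255],[-1,0,0,0,0,0,255]]';python3 - <<'E'
from h import *
import pickle
goto((.5422,-.021,.070),140)
c=cal("wrist");a=get_image("wrist");b=get_image("side")
np.save("b4.npy",b);np.save("w4.npy",a);pickle.dump(c,open("w4.pkl","wb"))
S=(.573,-.0465)
it=[(circ(S,.038,.057),(0,0,255)),(circ(S,.018,.069),(0,255,0)),(circ(S,.001,.057),(0,255,0))]
u,v=proj("wrist",[*S,.057],c)[0].astype(int);print(u,v)
draw(b,"side",None,it,225,150,285,215,6,"q1.png")
draw(a,"wrist",c,it,u-38,v-33,u+38,v+32,6,"q2.png")
cv2.imwrite("pics/q4.png",cv2.hconcat([cv2.imread("pics/q1.png"),cv2.imread("pics/q2.png")][:2]))
E
```

```text
t: 5.15
tool_pos: [0.6137, -0.0776, 0.2147]
tool_rot: [1.079, 2.945, -0.003]
contact_force: [1.3, 0.6, -0.6]
opening: -0.0003
t: 5.32
tool_pos: [0.622, -0.0849, 0.2148]
tool_rot: [1.081, 2.945, -0.003]
contact_force: [0.3, -1.0, -0.4]
opening: 0.0002
t 5.32 pos [ 0.622  -0.0849  0.2148] xdir 139.7 shift cm [10.3  -0.29 14.43] turn [-0.     0.005 -0.006] F [ 0.3  -1.   -0.41] op 0.0002
253 117
```

View pics/q4.png

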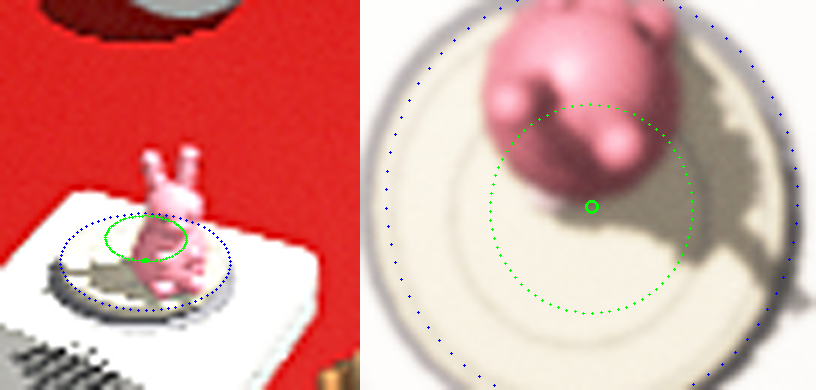

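The wrist view is clear: the rabbit is upright, its belly centred at about (582,97), and the stage centre mark at (592,208), so about 20 mm remain along tool -x. I'll fit the stage edge numerically.

```bash
cat >> h.py <<'E'
from scipy.optimize import least_squares
def stagefit(a,c,S0=(.573,-.0465)):
    im=cv2.GaussianBlur(a,(3,3),0).astype(float);rb=im[...,0]-im[...,2];P=[]
    for th in np.radians(np.arange(0,360,4)):
        rr=np.arange(.030,.046,.0003)
        X=np.c_[S0[0]+rr*np.cos(th),S0[1]+rr*np.sin(th),0*rr+.057];p=proj("wrist",X,c).astype(np.float32)
        if p.min()<2 or p[:,0].max()>509 or p[:,1].max()>381: continue
        s=lambda ch:cv2.remap(ch.astype(np.float32),p[:,:1],p[:,1:],cv2.INTER_LINEAR)[:,0]
        v=s(rb)
        if v.max()>60: continue   # rabbit or cloth
        k=np.where(v>12)[0]
        if len(k) and k[-1]<len(rr)-1: P.append([X[k[-1],0],X[k[-1],1]])
    P=np.array(P)
    f=least_squares(lambda q:np.hypot(P[:,0]-q[0],P[:,1]-q[1])-q[2],[*S0,.038],loss="soft_l1",f_scale=.0005)
    return f.x,len(P),np.abs(f.fun).mean()
def rabfit(a,c,z=.069):
    im=a.astype(int);m=((im[...,0]-im[...,1]>40)&(im[...,2]>im[...,1]-15)&(im[...,2]>70)).astype(np.uint8)
    n,l,st,ce=cv2.connectedComponentsWithStats(m)
    return [(st[i],ce[i].round(1)) for i in range(1,n) if st[i,4]>60],m,l
E
python3 - <<'E'
from h import *;import pickle
a=np.load("w4.npy");c=pickle.load(open("w4.pkl","rb"))
print(stagefit(a,c))
r,m,l=rabfit(a,c)
for s in r: print(s)
x0=253-38;y0=117-33
px=lambda x,y:(x0+(x+.5)/6-.5,y0+(y+.5)/6-.5)
print("belly",back("wrist",px(582,97),.069,c),"groove centre",back("wrist",px(579,220),.057,c))
E
```

```text
(array([ 0.5732045 , -0.04979876,  0.03908557]), 74, np.float64(0.0001694320880097133))
(array([181,  27, 105, 160, 283], dtype=int32), array([220.5, 100.2]))
(array([235,  79,  33,  38, 848], dtype=int32), array([250.8,  96.9]))
(array([287, 173,  23,  51,  69], dtype=int32), array([297.6, 197.9]))
(array([ 57, 282,  26,  59,  94], dtype=int32), array([ 65.1, 309.9]))
belly [0.59800712 0.01271641 0.069     ] groove centre [0.6165056  0.00096288 0.057     ]
```

```bash
python3 - <<'E'
from h import *;import pickle
a=np.load("w4.npy");c=pickle.load(open("w4.pkl","rb"))
x0=253-38;y0=117-33
px=lambda x,y:(x0+(x-360+.5)/6-.5,y0+(y+.5)/6-.5)
print("belly",back("wrist",px(582,97),.069,c),"groove centre",back("wrist",px(579,220),.057,c))
# fit belly silhouette circle in image, using contour of pink mask, lower/left/right parts
r,m,l=rabfit(a,c)
m=(l==l[97,251]).astype(np.uint8);cs=max(cv2.findContours(m,0,1)[0],key=len)[:,0]
P=np.array([back("wrist",p,.069,c)[:2] for p in cs])
# keep the boundary towards the stage centre (belly/back)
d=np.array([np.cos(np.radians(-40)),np.sin(np.radians(-40))]);s=P@d;P=P[s>np.median(s)-.004]
f=least_squares(lambda q:np.hypot(P[:,0]-q[0],P[:,1]-q[1])-.018,[.558,-.035],loss="soft_l1",f_scale=.0005);print(f.x,np.abs(f.fun).mean(),len(P))
E
```

```text
belly [ 0.5573616  -0.03519634  0.069     ] groove centre [ 0.57336529 -0.04987113  0.057     ]
[ 0.55288844 -0.03366099] 0.001781643254686356 80
```

```bash
python3 - <<'E'
from h import *
o=get_obs();R=Ro.from_rotvec(o["tool_rot"]).as_matrix()
for x in(-.011,0,.011,.02): print(x,proj("wrist",o["tool_pos"]+R@np.array([x,0,.008]))[0])
# side view of b3
for P in([.5505,-.0265],):
  for dx in(-.011,.011): 
    X=np.array([*P,.062])+R@np.array([dx,0,0]); print("side",dx,(proj("side",X)[0]-[225,155])*9)
J=proj("side",[[.557,-.035,.069],[.567,-.035,.069],[.557,-.045,.069]]);print(J[1:]-J[0])
E
```

```text
-0.011 [255.23609631 242.03411233]
0 [255.22002936 227.42598157]
0.011 [255.20340135 212.27100539]
0.02 [255.18936192 199.44606082]
side -0.011 [249.55144254 358.65996836]
side 0.011 [293.73058575 395.08348093]
[[-3.67488708 -0.58805013]
 [ 0.92139438 -2.0577874 ]]
```

```bash
python3 - <<'E'
from h import *
o=get_obs();R=Ro.from_rotvec(o["tool_rot"]).as_matrix()
for z in(-.03,-.02,-.01,0,.008): print(z,[proj("wrist",o["tool_pos"]+R@np.array([x,0,z]))[0,1].round(1) for x in(-.011,0,.011)],
 [((proj("side",np.array([.5505,-.0265,.0704])+R@np.array([x,0,z]))[0]-[225,155])*9).round(0) for x in(-.011,.011)])
goto((.585,.025,.065),140)
a=get_image("wrist"); print(a[190:260:2,246].astype(int).sum(1),a[190:260:2,262].astype(int).sum(1))
E
```

```text
-0.03 [np.float64(274.3), np.float64(257.1), np.float64(239.0)] [array([252., 249.]), array([298., 285.])]
-0.02 [np.float64(264.5), np.float64(248.0), np.float64(230.8)] [array([251., 278.]), array([297., 314.])]
-0.01 [np.float64(255.7), np.float64(239.9), np.float64(223.5)] [array([251., 307.]), array([296., 343.])]
0 [np.float64(247.8), np.float64(232.7), np.float64(217.0)] [array([250., 335.]), array([295., 371.])]
0.008 [np.float64(242.0), np.float64(227.4), np.float64(212.3)] [array([250., 357.]), array([294., 394.])]
t 5.42 pos [ 0.6203 -0.0831  0.2142] xdir 139.8 shift cm [ 9.73  5.99 14.89] turn [-0.001  0.003 -0.004] F [ 0.03  0.49 -0.73] op 0.0
[198 216 193 215 214 217 206 197 208 211 202 210 210 193 216 208 206 211
 208 204 204 217 249 373 408 394 397 393 401 402 406 404 398 400 399] [217 217 204 208 207 206 221 211 216 212 207 210 211 205 208 209 208 211
 215 219 202 202 240 377 398 400 400 401 407 406 399 401 404 392 412]
```

Both views suggest the real fingertip is some 25–35 mm higher than I assumed, so the last push met the head and merely rocked the rabbit, which is standing again. Before going on I'll calibrate the tip height by touching the empty deck.

```bash
python3 -m jog '[[4,3,0,0,0,0,255],[8,5,0,0,0,0,255],[9.7,6,2,0,0,0,255],[9.7,6,6,0,0,0,255],[9.7,6,10,0,0,0,255],[9.7,6,13,0,0,0,255],[9.7,6,14.5,0,0,0,255],[9.7,6,14.5,0,0,0,255]]'; python3 -m jog '[[0,0,0.3,0,0,0,255],[0,0,0.6,0,0,0,255],[0,0,0.8,0,0,0,255],[0,0,1.0,0,0,0,255]]';python3 - <<'E'
from h import *
o=get_obs();R=Ro.from_rotvec(o["tool_rot"]).as_matrix();goto((.585,.025,.053),140)
b=get_image("side");c=cal("side")
for z in(-.026,.008):print(((proj("side",o["tool_pos"]+R@np.array([.0,0,z]))[0]-[210,150])*7).round())
draw(b,"side",None,[([o["tool_pos"]+R@np.array([.0,0,.008])],(0,255,0)),([o["tool_pos"]+R@np.array([.0,0,-.026])],(255,255,0))],210,150,295,225,7,"s5.png")
E
```

```text
t: 6.13
tool_pos: [0.5795, 0.0268, 0.0634]
tool_rot: [-1.075, -2.944, 0.007]
contact_force: [-0.4, -0.0, -1.0]
opening: -0.0005
t: 6.47
tool_pos: [0.5804, 0.0268, 0.0549]
tool_rot: [-1.076, -2.947, 0.006]
contact_force: [0.1, 0.0, 0.1]
opening: -0.0002
t 6.47 pos [0.5804 0.0268 0.0549] xdir 139.9 shift cm [-0.47  0.16  0.19] turn [-0.005 -0.003 -0.002] F [0.08 0.05 0.06] op -0.0002
[199. 355.]
[200. 431.]
```

View pics/s5.png

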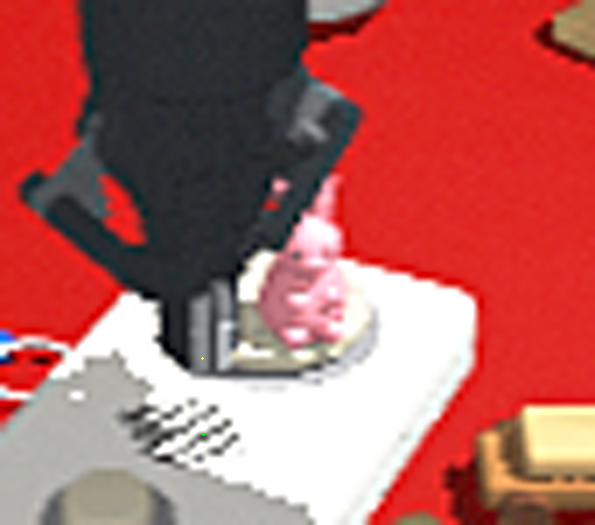

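The tip is at row ~372 where 431 was expected, so it hangs well above the deck with no force. I'll continue down until contact.

```bash
python3 -m jog '[[0,0,0.4,0,0,0,255],[0,0,0.8,0,0,0,255],[0,0,1.2,0,0,0,255],[0,0,1.5,0,0,0,255],[0,0,1.5,0,0,0,255]]'; for i in 1; do python3 -m jog '[[0,0,0.2,0,0,0,255],[0,0,0.3,0,0,0,255],[0,0,0.3,0,0,0,255]]'; done;  python3 -m jog '[[0,0,0.2,0,0,0,255],[0,0,0.3,0,0,0,255],[0,0,0.3,0,0,0,255]]'
```

```text
t: 6.93
tool_pos: [0.5792, 0.0268, 0.0381]
tool_rot: [-1.075, -2.944, 0.007]
contact_force: [-0.9, -0.1, -0.1]
opening: -0.0004
t: 7.18
tool_pos: [0.5789, 0.0268, 0.0347]
tool_rot: [-1.075, -2.944, 0.007]
contact_force: [0.3, -0.5, -0.2]
opening: -0.0
t: 7.43
tool_pos: [0.5786, 0.0268, 0.0314]
tool_rot: [-1.075, -2.943, 0.007]
contact_force: [0.1, -0.6, 0.2]
opening: 0.0002
```

```bash
python3 -m jog '[[0,0,0.15,0,0,0,255],[0,0,0.2,0,0,0,255],[0,0,0.2,0,0,0,255]]'; python3 -m jog '[[0,0,0.15,0,0,0,255],[0,0,0.2,0,0,0,255],[0,0,0.2,0,0,0,255]]'; python3 -m jog '[[0,0,0.15,0,0,0,255],[0,0,0.2,0,0,0,255],[0,0,0.2,0,0,0,255]]'
```

```text
t: 7.68
tool_pos: [0.5785, 0.0268, 0.0292]
tool_rot: [-1.075, -2.943, 0.008]
contact_force: [1.1, 0.2, -0.4]
opening: 0.0002
t: 7.93
tool_pos: [0.5783, 0.0268, 0.027]
tool_rot: [-1.075, -2.943, 0.008]
contact_force: [0.4, -0.7, 0.6]
opening: 0.0003
t: 8.18
tool_pos: [0.5781, 0.0268, 0.0248]
tool_rot: [-1.075, -2.942, 0.008]
contact_force: [0.4, 1.0, -0.4]
opening: -0.0001
```

```bash
python3 -m jog '[[0,0,0.15,0,0,0,255],[0,0,0.2,0,0,0,255],[0,0,0.2,0,0,0,255]]'; python3 -m jog '[[0,0,0.15,0,0,0,255],[0,0,0.2,0,0,0,255],[0,0,0.2,0,0,0,255]]'; python3 -m jog '[[0,0,0.1,0,0,0,255],[0,0,0.1,0,0,0,255]]'
```

```text
t: 8.43
tool_pos: [0.5779, 0.0268, 0.0225]
tool_rot: [-1.074, -2.942, 0.008]
contact_force: [0.3, 0.1, 0.2]
opening: -0.0001
t: 8.68
tool_pos: [0.5781, 0.0268, 0.022]
tool_rot: [-1.074, -2.942, 0.008]
contact_force: [-3.2, -0.5, 8.2]
opening: 0.0003
t: 8.85
tool_pos: [0.5784, 0.0268, 0.0221]
tool_rot: [-1.074, -2.942, 0.009]
contact_force: [-3.4, -0.4, 6.1]
opening: 0.0003
```

```bash
python3 - <<'E'
from h import *
b=get_image("side").astype(int);o=get_obs();R=Ro.from_rotvec(o["tool_rot"]).as_matrix()
for z in(-.036,-.026,.008):print(z,proj("side",o["tool_pos"]+R@np.array([.0,0,z]))[0].round(1))
for u in (236,238,240,242): print(u,b[195:216,u].sum(1))
E
```

```text
-0.036 [239.2 208.1]
-0.026 [239.2 211.3]
0.008 [239.4 221.7]
236 [130 134 120 126 131 121 140 127 128 128 120 122 138 120 119 129 128  91
 403 218 455]
238 [144 134 130 136 130 137 128 118 162 396 361 362 363 352 355 356 350 330
 343 371 383]
240 [121 144 145 137 124 120 105  70 305 338 331 334 324 327 408 396 390 530
 535 196 765]
242 [130 132 136 122 123 114 246 439 617 603 595 586 600 576 570 547 551 541
 171 765 765]
```

Deck contact comes at TCP z = 0.022, so the real tip stands 23 mm *behind* the TCP, not 8 mm ahead; fingertip height = TCP z + 0.023. I'll redo the push with this, leaning the tool about 11° back so only the tip can meet the belly/paws.

```bash
cat >> h.py <<'E'
TIP=np.array([-.011,0,-.0228])
def goto2(p,xdir,tilt=-.2,tip=TIP):
    o=get_obs();R=Ro.from_rotvec(o["tool_rot"]).as_matrix();a=np.radians(xdir)
    x=np.array([np.cos(a),np.sin(a),0]);z=np.array([0,0,-1.]);T=np.c_[x,np.cross(z,x),z]@Ro.from_rotvec([0,tilt,0]).as_matrix()
    s=R.T@(np.array(p)-T@tip-o["tool_pos"])*100
    print("t",round(o["t"],2),"pos",o["tool_pos"].round(4),"lead pt now",(o["tool_pos"]+R@tip).round(4),"shift cm",s.round(2),"turn",Ro.from_matrix(R.T@T).as_rotvec().round(3),"F",o["contact_force"].round(1))
RB=np.array([.5574,-.0352]);ST=np.array([.5733,-.0498])
def at(c,d,z,ang=137.4): return [c[0]+d*np.cos(np.radians(ang)),c[1]+d*np.sin(np.radians(ang)),z]
E
python3 -m jog '[[0,0,-2,0,0,0,255],[0,0,-6,0,0,0,255],[0,0,-9,0,0,0,255],[0,0,-9,0,0,0,255]]'
python3 -c "
from h import *
goto2(at(RB,.035,.067),137.4)"
```

```text
t: 9.23
tool_pos: [0.5844, 0.0266, 0.1201]
tool_rot: [1.076, 2.948, -0.003]
contact_force: [0.6, -0.2, 1.0]
opening: -0.0001
t 9.23 pos [0.5844 0.0266 0.1201] lead pt now [0.5927 0.0196 0.1429] shift cm [ 2.23 -6.28  7.76] turn [ 0.004 -0.196  0.043] F [ 0.6 -0.2  1. ]
```

```bash
python3 -m jog '[[3.5,0,0,0,-0.1,0.04,255],[4,-3,0,0,-0.2,0.04,255],[3,-6.3,0,0,-0.2,0.04,255],[2.6,-6.3,3,0,-0.2,0.04,255],[2.3,-6.3,6,0,-0.2,0.04,255],[2.2,-6.3,7.7,0,-0.2,0.04,255],[2.2,-6.3,7.7,0,-0.2,0.04,255]]'
python3 - <<'E'
from h import *
b=get_image("side");np.save("b5.npy",b)
e0,e1=shift(np.load("b4.npy"),b);print(e0.round(1));print(e1.round(1))
o=get_obs();R=Ro.from_rotvec(o["tool_rot"]).as_matrix()
goto2(at(ST,.024,.067),137.4)
E
```

```text
t: 9.82
tool_pos: [0.5232, -0.0075, 0.0379]
tool_rot: [1.07, 2.757, -0.108]
contact_force: [-1.2, 0.6, -1.4]
opening: 0.0001
[241.8 245.4 249.  248.9 248.8 248.7 247.8 247.5 247.2 246.6 246.5 246.4
 246.6 247.1 247.6 249.  249.6 250.5 279.  251.2]
[241.8 256.8 256.8 257.  256.6 285.  247.9 247.5 247.2 246.6 246.5 246.3
 246.6 247.1 247.6 248.9 249.6 250.4 278.  251.2]
t 9.87 pos [ 0.525  -0.0075  0.0404] lead pt now [ 0.5296 -0.0118  0.0649] shift cm [-3.37  0.15  0.47] turn [ 0.001 -0.001  0.003] F [-0.3 -0.4  0.7]
```

```bash
python3 -m jog '[[-0.6,0.03,0.1,0,0,0,255],[-1.1,0.05,0.2,0,0,0,255],[-1.4,0.06,0.27,0,0,0,255],[-1.6,0.07,0.31,0,0,0,255],[-1.8,0.08,0.35,0,0,0,255],[-2.0,0.09,0.39,0,0,0,255],[-2.2,0.1,0.43,0,0,0,255],[-2.2,0.1,0.43,0,0,0,255]]'
python3 - <<'E'
from h import *
b=get_image("side")
e0,e1=shift(np.load("b4.npy"),b);print(e0.round(1));print(e1.round(1))
goto2(at(ST,.024,.065),137.4)
E
```

```text
t: 10.53
tool_pos: [0.5427, -0.022, 0.041]
tool_rot: [1.068, 2.753, -0.106]
contact_force: [-0.6, 0.6, 2.3]
opening: 0.0001
[241.8 245.4 249.  248.9 248.8 248.7 247.8 247.5 247.2 246.6 246.5 246.4
 246.6 247.1 247.6 249.  249.6 250.5 279.  251.2]
[241.9 251.2 285.  285.  268.2 267.3 246.7 246.6 246.2 245.8 245.8 245.6
 246.1 246.7 247.4 248.5 249.5 280.  278.  282. ]
t 10.58 pos [ 0.5425 -0.0219  0.0409] lead pt now [ 0.5471 -0.0262  0.0654] shift cm [-1.09  0.03  0.27] turn [ 0.001 -0.     0.003] F [-0.5 -0.   1.2]
```

Contact now, sliding as predicted (contact distance about 17.5 mm). Continuing.

```bash
python3 -m jog '[[-0.2,0,0.05,0,0,0,255],[-0.35,0.01,0.09,0,0,0,255],[-0.5,0.01,0.13,0,0,0,255],[-0.65,0.02,0.16,0,0,0,255],[-0.8,0.02,0.2,0,0,0,255],[-0.95,0.03,0.24,0,0,0,255],[-1.1,0.03,0.27,0,0,0,255],[-1.1,0.03,0.27,0,0,0,255]]'
python3 - <<'E'
from h import *
b=get_image("side")
e0,e1=shift(np.load("b4.npy"),b);print(e0.round(1));print(e1.round(1))
goto2(at(ST,.018,.065),137.4)
E
```

```text
t: 11.25
tool_pos: [0.5513, -0.0296, 0.0404]
tool_rot: [1.068, 2.753, -0.106]
contact_force: [0.2, 0.1, 1.2]
opening: -0.0
[241.8 245.4 249.  248.9 248.8 248.7 247.8 247.5 247.2 246.6 246.5 246.4
 246.6 247.1 247.6 249.  249.6 250.5 279.  251.2]
[270.8 270.2 265.7 264.5 244.  243.6 243.5 243.1 242.8 243.1 243.6 243.6
 244.7 246.3 246.8 279.  261.  260.  279.  247.5]
t 11.3 pos [ 0.5513 -0.0296  0.0404] lead pt now [ 0.5559 -0.0338  0.0649] shift cm [-0.56  0.    0.1 ] turn [0.001 0.    0.003] F [-0.9  0.2  0.5]
```

```bash
python3 -m jog '[[-0.15,0,0.03,0,0,0,255],[-0.3,0,0.06,0,0,0,255],[-0.42,0,0.09,0,0,0,255],[-0.42,0,0.09,0,0,0,255],[0.6,0,0,0,0,0,255],[2,0,0,0,0,0,255],[2.5,0,-3,0,0,0,255],[2.5,0,-7,0,0,0,255]]'; python3 -c "
from h import *
goto2(at(ST,.018,.065),137.4);goto((.622,-.085,.2148),139.7)"
```

```text
t: 11.97
tool_pos: [0.5168, -0.0021, 0.0983]
tool_rot: [1.071, 2.765, -0.111]
contact_force: [0.5, -1.2, -0.5]
opening: -0.0003
t 11.97 pos [ 0.5168 -0.0021  0.0983] lead pt now [ 0.5217 -0.0064  0.1228] shift cm [-3.78  0.34  6.61] turn [-0.006 -0.01   0.005] F [ 0.5 -1.2 -0.5]
t 11.97 pos [ 0.5168 -0.0021  0.0983] xdir 137.7 shift cm [-15.32   0.9   -8.93] turn [-0.01   0.19  -0.036] F [ 0.45 -1.21 -0.46] op -0.0003
```

```bash
python3 -m jog '[[0,0,-4,0,0,0,255],[0,0,-8,0,0.1,-0.03,255],[-1,0,-12,0,0.19,-0.03,255],[-5,0.5,-11.5,0,0.19,-0.03,255],[-9,0.9,-10.5,0,0.19,-0.03,255],[-13,0.9,-9.5,0,0.19,-0.03,255],[-15.3,0.9,-8.9,0,0.19,-0.03,255],[-15.3,0.9,-8.9,0,0.19,-0.03,255]]'; python3 -m jog '[[0,0,0,0,0,0,255]]';python3 - <<'E'
from h import *
import pickle
goto((.622,-.085,.2148),139.7)
c=cal("wrist");a=get_image("wrist");b=get_image("side")
np.save("b6.npy",b);np.save("w6.npy",a);pickle.dump(c,open("w6.pkl","wb"))
q,n,e=stagefit(a,c,ST);print("stage",q,n,e);S=q[:2]
it=[(circ(S,.038,.057),(0,0,255)),(circ(S,.018,.069),(0,255,0)),(circ(S,.001,.057),(0,255,0))]
u,v=proj("wrist",[*S,.057],c)[0].astype(int);print(u,v)
draw(b,"side",None,it,225,150,285,215,5,"q1.png")
draw(a,"wrist",c,it,u-48,v-42,u+48,v+42,5,"q2.png")
A=cv2.imread("pics/q1.png");B=cv2.imread("pics/q2.png");A=cv2.copyMakeBorder(A,0,B.shape[0]-A.shape[0],0,0,0);print(A.shape)
cv2.imwrite("pics/q6.png",cv2.hconcat([A,B]))
E
```

```text
t: 12.63
tool_pos: [0.623, -0.087, 0.2125]
tool_rot: [-1.094, -2.939, 0.016]
contact_force: [-0.5, 0.1, 0.8]
opening: 0.0001
t: 12.72
tool_pos: [0.6224, -0.0866, 0.2114]
tool_rot: [-1.094, -2.937, 0.016]
contact_force: [0.1, 0.9, -0.1]
opening: 0.0001
t 12.72 pos [ 0.6224 -0.0866  0.2114] xdir 139.1 shift cm [ 0.13  0.09 -0.34] turn [-0.012 -0.004 -0.01 ] F [ 0.06  0.87 -0.15] op 0.0001
stage [ 0.57305826 -0.04979849  0.03905258] 88 0.0002088275451879033
252 120
(420, 300, 3)
```

View pics/q6.png

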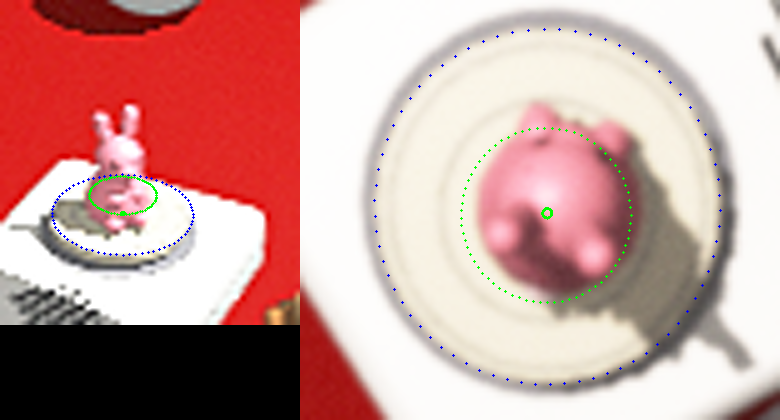

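The view shows the rabbit upright. Its belly is centred at about (558,209), against a target of (547,215), so it's about 2.7 mm off centre, and the side view agrees. That is good enough, so on to the button at about (.597,.082).

```bash
python3 -c "
from h import *
goto((.597,.082,.06),139)"
```

```text
t 12.82 pos [ 0.6218 -0.086   0.2114] xdir 139.2 shift cm [12.8  11.28 15.05] turn [-0.012 -0.003  0.003] F [ 0.02 -0.57 -0.18] op 0.0001
```

```bash
python3 -m jog '[[3,2.6,0,-0.01,0,0,255],[6,5.2,0,-0.01,0,0,255],[9,7.9,0,-0.01,0,0,255],[12,10.6,1,-0.01,0,0,255],[12.8,11.3,4,-0.01,0,0,255],[12.8,11.3,8,-0.01,0,0,255],[12.8,11.3,12,-0.01,0,0,255],[12.8,11.3,14.5,-0.01,0,0,255]]'; python3 -m jog '[[0,0,0.5,0,0,0,255],[0,0,0.5,0,0,0,255]]'
python3 - <<'E'
from h import *
import pickle
goto((.597,.082,.033),139)
b=get_image("side");c=cal("side")
print("button px",proj("side",[.597,.082,.057])[0]," tip",proj("side",[*get_obs()["tool_pos"][:2],get_obs()["tool_pos"][2]+.0228])[0])
# cap centroid in initial side image: bright ivory inside box
e0,e1=shift(np.load("b6.npy"),b,(236,178,262,198));print(np.abs(e0-e1).round(1))
E
```

```text
t: 13.48
tool_pos: [0.5933, 0.084, 0.0616]
tool_rot: [-1.088, -2.938, 0.004]
contact_force: [-0.1, 0.5, -0.9]
opening: 0.0001
t: 13.65
tool_pos: [0.5893, 0.0851, 0.0535]
tool_rot: [-1.084, -2.933, 0.007]
contact_force: [0.5, 0.7, 1.0]
opening: 0.0001
t 13.65 pos [0.5893 0.0851 0.0535] xdir 139.4 shift cm [-0.81  0.28  2.04] turn [-0.009 -0.012  0.007] F [0.51 0.69 0.97] op 0.0001
button px [225.5375399  220.55778328]  tip [226.99829193 214.355071  ]
[4.930e+01 1.577e+02 3.430e+01 2.970e+01 9.050e+01 3.900e+00 4.900e+00
 5.000e+00 4.900e+00 4.400e+00 4.600e+00 3.900e+00 3.300e+00 2.700e+00
 1.300e+00 3.000e-01 1.000e-01 0.000e+00 1.000e-01 1.750e+01]
```

```bash
python3 -m jog '[[-0.8,0.3,0.5,-0.01,-0.01,0,255],[-0.8,0.3,1.2,-0.01,-0.01,0,255],[-0.8,0.3,1.6,-0.01,-0.01,0,255],[-0.8,0.3,1.6,-0.01,-0.01,0,255]]'; python3 -m jog '[[0,0,0.3,0,0,0,255],[0,0,0.5,0,0,0,255],[0,0,0.6,0,0,0,255],[0,0,0.6,0,0,0,255]]'; python3 -c "
from h import *
goto((.597,.082,.027),139)"
```

```text
t: 14.03
tool_pos: [0.5998, 0.0817, 0.0402]
tool_rot: [1.089, 2.943, 0.005]
contact_force: [-0.5, 0.7, 0.4]
opening: 0.0002
t: 14.37
tool_pos: [0.5998, 0.0816, 0.0342]
tool_rot: [1.089, 2.943, 0.005]
contact_force: [0.1, -0.4, 0.2]
opening: -0.0001
t 14.37 pos [0.5998 0.0816 0.0342] xdir 139.4 shift cm [ 0.24 -0.16  0.71] turn [0.004 0.002 0.007] F [ 0.14 -0.42  0.17] op -0.0001
```

```bash
python3 -m jog '[[0.2,-0.15,-0.2,0,0,0,255],[0.2,-0.15,0.1,0,0,0,255],[0.2,-0.15,0.3,0,0,0,255],[0.2,-0.15,0.3,0,0,0,255]]'; python3 -m jog '[[0,0,0.15,0,0,0,255],[0,0,0.3,0,0,0,255],[0,0,0.3,0,0,0,255]]'; python3 -m jog '[[0,0,0.15,0,0,0,255],[0,0,0.2,0,0,0,255],[0,0,0.2,0,0,0,255]]'
```

```text
t: 14.7
tool_pos: [0.5977, 0.0819, 0.0313]
tool_rot: [1.089, 2.943, 0.005]
contact_force: [1.0, -0.8, 2.7]
opening: -0.0001
t: 14.95
tool_pos: [0.5978, 0.0819, 0.0283]
tool_rot: [1.089, 2.943, 0.005]
contact_force: [-1.8, -0.1, 2.4]
opening: -0.0002
t: 15.2
tool_pos: [0.5979, 0.0819, 0.0279]
tool_rot: [1.089, 2.943, 0.005]
contact_force: [-5.7, -0.4, 11.3]
opening: 0.0001
```

The button hit its hard stop at TCP z = 0.028 with 11 N, exactly 6 mm below contact. Releasing straight up and clearing.

```bash
python3 -m jog '[[0,0,-0.5,0,0,0,255],[0,0,-2,0,0,0,255],[0,0,-6,0,0,0,255],[0,0,-10,0,0,0,255],[0,0,-14,0,0,0,255],[0,0,-18,0,0,0,255],[0,0,-18,0,0,0,255]]'; python3 -c "
from h import *
goto((.622,-.085,.2148),139.7)"
```

```text
t: 15.78
tool_pos: [0.6019, 0.0817, 0.2187]
tool_rot: [1.083, 2.929, 0.014]
contact_force: [0.4, -0.5, 1.9]
opening: 0.0003
t 15.78 pos [0.6019 0.0817 0.2187] xdir 139.4 shift cm [-12.37 -11.36   0.4 ] turn [ 0.015  0.014 -0.005] F [ 0.38 -0.51  1.93] op 0.0003
```

```bash
python3 -m jog '[[0,0,0,0,0,0,255],[0,0,0,0,0,0,255]]'; python3 - <<'E'
from h import *
b=get_image("side").astype(int);b6=np.load("b6.npy").astype(int);b0=np.load("b.npy").astype(int)
D=lambda x,y,x0,y0,x1,y1:np.abs(x-y)[y0:y1,x0:x1].mean().round(1)
print("rabbit",D(b,b6,238,168,262,200),"button vs start",D(b,b0,214,214,238,232),"vs b6",D(b,b6,214,214,238,232),"doll/car",D(b,b6,260,205,312,250),"keys",D(b,b6,185,190,212,216))
e0,e1=shift(b6,b,(236,178,262,198));print((e0-e1).round(1))
print(get_obs()["contact_force"])
E
```

```text
t: 15.95
tool_pos: [0.6028, 0.0817, 0.2203]
tool_rot: [1.082, 2.926, 0.016]
contact_force: [-0.5, -0.4, 0.3]
opening: 0.0
rabbit 1.4 button vs start 45.9 vs b6 39.0 doll/car 10.1 keys 19.1
[ 1.180e+01  3.000e+00  1.272e+02  2.480e+01  0.000e+00 -0.000e+00
 -0.000e+00  0.000e+00 -0.000e+00  0.000e+00 -0.000e+00  0.000e+00
 -0.000e+00 -0.000e+00  0.000e+00 -0.000e+00  1.000e-01  0.000e+00
 -1.000e-01  3.000e+00]
[ 0.39771722  0.01989575 -0.69248381]
```

The rabbit is unmoved. Shadows confuse the other regions, so I'll return to the earlier viewing pose for a like-for-like check.

```bash
python3 -m jog '[[-3,-2.7,0.4,0,0,0,255],[-6,-5.4,0.4,0,0,0,255],[-9,-8.2,0.6,0.01,0.01,0,255],[-12.4,-11.3,0.6,0.01,0.01,0,255],[-12.4,-11.3,0.6,0.01,0.01,0,255],[-12.4,-11.3,0.6,0.01,0.01,0,255]]'; python3 - <<'E'
from h import *
b=get_image("side").astype(int);b6=np.load("b6.npy").astype(int)
D=lambda x,y,x0,y0,x1,y1:np.abs(x-y)[y0:y1,x0:x1].mean().round(1)
print("rabbit",D(b,b6,238,168,262,200),"button",D(b,b6,214,214,238,232),"doll/car",D(b,b6,260,205,312,250),"keys",D(b,b6,185,190,212,216))
c=cal("wrist");a=get_image("wrist");print("stage",stagefit(a,c,ST)[0])
w6=np.load("w6.npy")
for im in(w6,a):
  r,m,l=rabfit(im,c);print([(s[0].tolist(),s[1]) for s in r if abs(s[1][0]-252)<15])
E
```

```text
t: 16.5
tool_pos: [0.6216, -0.0869, 0.2097]
tool_rot: [1.095, 2.943, 0.004]
contact_force: [-0.5, 0.8, -0.4]
opening: -0.0002
rabbit 1.4 button 1.6 doll/car 2.4 keys 5.3
stage [ 0.57315142 -0.0497502   0.03906916]
[([239, 99, 33, 37, 844], array([255., 117.]))]
[([237, 99, 32, 38, 856], array([252.5, 118. ]))]
```

```bash
python3 -c "
from station import *
print(finish_job())"
```

```text
the job is handed in; nothing more can be done
None
```

The rabbit now stands upright about 2–3 mm from the middle of the stage. The button was then pressed fully down and let spring back. I handed the job in at about 16.6 s of the 58 s allowed, with the arm clear of everything.

- **Centring:** I pushed the rabbit with closed fingertips at belly height. The last wrist view put it 2–3 mm from the fitted stage centre, and the side view agreed. I left that small error rather than risk another nudge.
- **Button:** It met its hard stop 6 mm below first contact, at 11 N. After release, its area in the side picture matched the one from before the press.
- **Other toys:** I never touched them on purpose. The doll and car areas matched closely before and after the press. The key ring area differed slightly more (5.3 grey levels against about 2), which I took to be shadow. I compared only those three, and did not check the helicopter, bowl, stacker or cups.

**What disagreed:**
- **Fingertip position:** The fingertips were about 23 mm behind the stated TCP, not 8 mm ahead of it.
- **First push too high:** Because of that, my first push met the rabbit too high and only rocked it. It settled back upright in the same place. I then measured the true tip height by touching the empty deck, at about 8 N, and pushed again lower.
- **Stage size:** The wrist camera made the stage about 3% larger than given (39.1 mm radius against 38 mm).

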